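# Press-test two piston dispensers and sort them

## Task

Two hand dispensers, one blue and one yellow, lean in their stands. First, while they lean there, press each plunger slowly through its stroke: all the way home if it keeps moving easily, but if it stiffens part-way press only until its red ring has visibly slipped a little (a couple of millimetres) and then stop, never forcing it. Once both have been pressed, stand each one upright in a tray: green for those that went home, red for any that stiffened; leave the jars and other things around them where they are.

Things in the scene. Friction and masses are not known exactly. Their poses are not given: they have to be found in the camera images.
- dispenser_a_mid (a point): Centre, half-way up, of the loose hand dispenser with blue foot and collar: a clear cylinder 42 mm across, 90 mm tall, 0.13 to 0.3 kg, starting in stand_a. z runs along its axis from the flat foot (45 mm below this point) to the plunger end (barrel's top face 45 mm above). Grip it across the upper half of the barrel.
- thumb_a (a point): Centre of the top face of the white thumb button (disc 30 mm across, 8 mm thick, on a 10 mm rod) of the blue dispenser's plunger. Same axes as the dispenser: press along its -z. It is 86 mm above the dispenser's middle with the plunger at 0, 54 mm when home.
- plunger_a (a joint): Travel (m) of the blue plunger: 0 out, 0.032 home (hard stop). Starts at 0 to 0.005; stays where left. A sound one slides home with an even 2 N. A blocked one meets its blockage at 0.012 to 0.020; the push then jumps to 3 N and climbs 1.2 N per further mm. Neither, either or both may be blocked, which does not show.
- ring_a (a joint): Slip (m) towards the foot of the red ring (44 mm across, 6 mm high, 5 mm above the blue dispenser's middle at 0). Always 0 on a sound dispenser. On a blocked one it slips by the plunger's travel past the blockage (1.7 mm at a push of 5 N) and stays, creeping back to about 2.5 mm at most when let go. Over 7 mm the seal is ruined.
- stand_a_mid (a point): Where the blue dispenser's middle is when seated in its fixed metal stand; axes of the stand, z up. The dispenser leans 0.44 rad from vertical, plunger end towards the stand's -x. Base 120 x 74 mm; a foot plate, a 6 mm heel lip and a V saddle under the low side hold the lowest 44 mm of the barrel. Lift it out along its axis. All of the stand is below z = 0.12.
- dispenser_b_mid (a point): Centre, half-way up, of the loose hand dispenser with yellow foot and collar: a clear cylinder 42 mm across, 90 mm tall, 0.13 to 0.3 kg, starting in stand_b. z runs along its axis from the flat foot (45 mm below this point) to the plunger end (barrel's top face 45 mm above). Grip it across the upper half of the barrel.
- thumb_b (a point): Centre of the top face of the white thumb button (disc 30 mm across, 8 mm thick, on a 10 mm rod) of the yellow dispenser's plunger. Same axes as the dispenser: press along its -z. It is 86 mm above the dispenser's middle with the plunger at 0, 54 mm when home.
- plunger_b (a joint): Travel (m) of the yellow plunger: 0 out, 0.032 home (hard stop). Starts at 0 to 0.005; stays where left. A sound one slides home with an even 2 N. A blocked one meets its blockage at 0.012 to 0.020; the push then jumps to 3 N and climbs 1.2 N per further mm. Neither, either or both may be blocked, which does not show.
- ring_b (a joint): Slip (m) towards the foot of the red ring (44 mm across, 6 mm high, 5 mm above the yellow dispenser's middle at 0). Always 0 on a sound dispenser. On a blocked one it slips by the plunger's travel past the blockage (1.7 mm at a push of 5 N) and stays, creeping back to about 2.5 mm at most when let go. Over 7 mm the seal is ruined.
- stand_b_mid (a point): Where the yellow dispenser's middle is when seated in its fixed metal stand; axes of the stand, z up. The dispenser leans 0.44 rad from vertical, plunger end towards the stand's -x. Base 120 x 74 mm; a foot plate, a 6 mm heel lip and a V saddle under the low side hold the lowest 44 mm of the barrel. Lift it out along its axis. All of the stand is below z = 0.12.
- tray_green: fixed shallow green tray for sound dispensers, 150 (x) x 110 (y) x 14 mm high, walls 4 mm; origin under its centre on the table, inner floor 5 mm above it. Room for two dispensers standing side by side along x, 66 mm apart. May stand at the robot's left or right.
- tray_red: fixed shallow red tray for blocked dispensers, 150 (x) x 110 (y) x 14 mm high, walls 4 mm; origin under its centre on the table, inner floor 5 mm above it. Room for two dispensers standing side by side along x, 66 mm apart. May stand at the robot's left or right.
- cayenne: small round spice jar with red cap, 40 mm across, 65 mm tall, a bystander; origin at the centre of its underside
- mace: small round spice jar with red cap, 39 mm across, 59 mm tall, between the stands, a bystander; origin at the centre of its underside
- tin_1: green food can, 57 mm across, 72 mm tall, a bystander; origin at the centre of its underside
- spice_jar_1: tall round spice jar with red cap, 45 mm across, 108 mm tall, a bystander; origin at the centre of its underside
- mill_1: small glass shaker with a grey top, 44 mm across, 90 mm tall, a bystander; origin at the centre of its underside
- cinnamon: round spice jar with a cream cap, 56 mm across, 111 mm tall, a bystander; origin at the centre of its underside
Things that resemble listed ones, but are neither listed nor needed, are in the scene too. What is shaped like the part that bears dispenser_a_mid but turquoise is not meant.

How it is judged:
By the outcome, as a careful person would: the job done as asked, in the order asked, and still so for the second after the job is handed in, with the robot touching nothing.
It also fails if it takes over 72 s, if anything falls off the work surface, if the arm or the gripper's body presses on something with over 40 N, if the wrist force passes 120 N, or if a joint passes its speed limit or range.

## Robot

A 6-joint arm with a two-finger parallel gripper is mounted at the origin on a cart in front of the work surface, level with it; the furniture and walls round the work are solid. World frame = base frame: x ahead of the robot, y to its left, z up, the work surface at z = 0. Lengths are in m, angles in degrees, forces in N, time in s.
With the tool pointing down it reaches from about 0.25 to 0.725 m from the base axis. Payload 9.7 kg.
Tool frame: the origin (TCP) lies midway between the tips of the shut fingers; the grasp point (between the pads) lies bot.hold_point_z behind it (bot.hold_point_z is the distance from the TCP to the grasp point, in m); z points along the fingers, y is the line along which they close (so a half turn about z gives the same grasp; the last joint's range is limited). The gripper opens to 85 mm and grips with 20 to 120 N. Pads are 22 mm wide; open, the fingers measure 114 mm over their backs; the gripper's body (76 mm by 85 mm) begins 54 mm behind the grasp point. The pads swing forward as they close: fully open they stand 13 mm farther back than shut.
Start: joints at [71.906, 4.979, 10.078, 95.1, 0, 90], TCP at [0.171, 0.523, 0.231] pointing down, gripper open.
Joint ranges: [-179.16, 179.16], [-48.56, 103.87], [-65.8, 70.77], [-126.05, 130.52], [-82.76, 87.17], [-180, 180]. Speed limits (degrees/s): [127.2, 127.2, 147.25, 180, 180, 180].

## Interface

Orientations are given as [roll, pitch, yaw] about the fixed x, y, z axes, in that order (R = Rz(yaw) Ry(pitch) Rx(roll)).
In Python, from workcell import bot, camera, camera_model, ticket gives the robot as it stands.
- The arm moves only by the tool send_rows, never from a script. Its argument "targets" is text: rows parted by semicolons, each of 5 numbers parted by spaces: the shift along the tool's x, y, z in mm, then the turn about the tool's z in degrees, then the closure in counts, from 0 (fully open) to 255 (shut). A call has 1 to 20 rows; each row is the pose to reach, as a shift and turn from the pose commanded when the call began, along the tool's axes at that moment; what a row does not reach only later rows make up. A row lasts 1/8 s, in which the tool goes at most 62.5 mm and 10.7 degrees, less where a joint would pass 70% of its speed; a pose out of reach is approached as far as the arm can. A call with a gripper value outside its range is refused whole. The fingers move at their own pace and stop on an object; "newtons" is the grip in N (left out, the last holds). Time passes only in rows, so rows that repeat a pose let the fingers close. It gives the time, the measured TCP pose, the force, the opening and the grip force at its end, in the units of the state.
- bot.get_obs(): the state, without advancing time (a new reading comes with each control period).
- camera(name): name is "scene" or "top" or "wrist"; returns the picture (480x640x3 uint8, blue, green, red); there is no depth.
- camera_model(name): a dict with "K" (3x3 intrinsics, pixels), "dist_coeffs" ([k1, k2, p1, p2, k3] as OpenCV has them; the pictures are not rectified), "pose" (4x4, takes a point from camera to world coordinates); the wrist camera has in their place "T_tool_cam" (4x4, takes a point from camera to tool coordinates, whose origin is the TCP and whose axes are the flange's). Camera axes: x right, y down, z forward; pixel columns grow to the right and rows downward; lengths in m; the calibration is good to about 2 mm. A picture is of the moment at which its call begins: read the wrist's pose just before it. camera_model takes no time and is no camera call.
- ticket.job_done(): hands the job in; it is judged then, once.
The state is a dict: "time": time; "q": joint angles; "qd": joint speeds; "joint_efforts": joint torques, N m; "ee_pos": TCP position; "tcp_rot": TCP orientation; "wrist_force": force on the tool from outside, world axes, zero at the start; "torque": the same for the moment, N m; "opening": finger opening in m; "grasp_force": force on a finger pad.
Only numpy, scipy, OpenCV 4.12 (cv2) and the standard library are available. Lean on these libraries where they do the work, as an engineer would, in place of code of your own. Each camera call takes 0.05 s, during which the arm holds its last target. There are 200 camera calls.

## Working session

There is one attempt and no reset: what is moved stays moved. The work goes in short steps, Python scripts to look and compute and a tool call to move; the robot and the scene stay as the last step left them, time stands still between calls to the robot, and variables do not carry over. Pictures are saved under pics/ and viewed, at most 10 in all, crops included, and the job is handed in when it is done.

Besides the shell and the picture viewer there is one more tool, called after "Emit:" as name(argument=value, ...) on one line, values as JSON. send_rows: Moves the arm, as the interface text tells. Its arguments: {"type":"object","properties":{"targets":{"type":"string"},"newtons":{"type":"number"}},"required":["targets"]}

```bash
ls; mkdir -p pics; python3 - <<'E'
from workcell import bot,camera,camera_model
import cv2,numpy as np
for n in ("scene","top"):
    cv2.imwrite(f"pics/{n}0.png",camera(n)); m=camera_model(n); print(n,np.round(m["K"],1).tolist(),m["dist_coeffs"],np.round(m["pose"],3).tolist())
print(camera_model("wrist")); print(bot.get_obs(), bot.hold_point_z)
E
```

```text
pics
scene [[504.7, 0.0, 316.6], [0.0, 504.7, 229.5], [0.0, 0.0, 1.0]] [0.03282622 0.         0.         0.         0.        ] [[0.467, -0.409, 0.784, -0.35], [-0.884, -0.221, 0.411, -0.481], [0.006, -0.886, -0.464, 0.674], [0.0, 0.0, 0.0, 1.0]]
top [[597.3, 0.0, 319.2], [0.0, 597.3, 233.3], [0.0, 0.0, 1.0]] [0.03466627 0.         0.         0.         0.        ] [[0.022, -0.995, 0.099, 0.418], [-1.0, -0.022, 0.005, 0.007], [-0.003, -0.099, -0.995, 1.342], [0.0, 0.0, 0.0, 1.0]]
{'K': array([[381.04145082,   0.        , 324.44417191],
       [  0.        , 381.04145082, 240.41612442],
       [  0.        ,   0.        ,   1.        ]]), 'dist_coeffs': array([-0.06111872,  0.        ,  0.        ,  0.        ,  0.        ]), 'T_tool_cam': array([[-6.21143737e-04, -9.49227386e-01, -3.14590184e-01,
         8.16627883e-02],
       [ 9.99999695e-01, -7.38742979e-04,  2.54590016e-04,
         1.58860254e-04],
       [-4.74065105e-04, -3.14589930e-01,  9.49227555e-01,
        -1.42433068e-01],
       [ 0.00000000e+00,  0.00000000e+00,  0.00000000e+00,
         1.00000000e+00]])}
{'time': 0.1, 'q': array([7.19071827e+01, 5.00672982e+00, 1.00377880e+01, 9.50981922e+01,
       3.79179093e-04, 8.99995237e+01]), 'qd': array([ 0.01932013, -0.05230512,  0.04862014,  0.01796936,  0.03233135,
       -0.04572273]), 'joint_efforts': array([ 2.38496932e-04, -5.21564591e+01,  4.65653300e+01,  1.60793628e-02,
       -4.74180081e-05,  9.28749046e-06]), 'ee_pos': array([0.17074125, 0.52261143, 0.23065485]), 'tcp_rot': array([-1.79932866e+02, -3.79736943e-04,  1.61907659e+02]), 'wrist_force': array([-0.39012257,  0.12525908, -0.16811926]), 'torque': array([-0.01789266,  0.02415558,  0.0036954 ]), 'grasp_force': 0.0, 'opening': 0.08561993719178429} 0.0187
```

View pics/scene0.png

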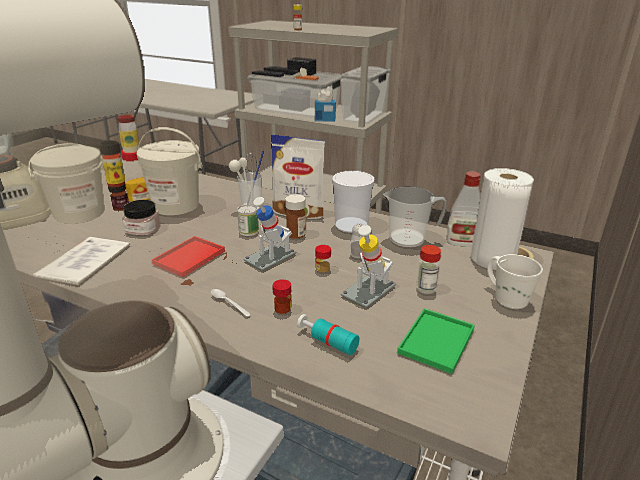

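View pics/top0.png

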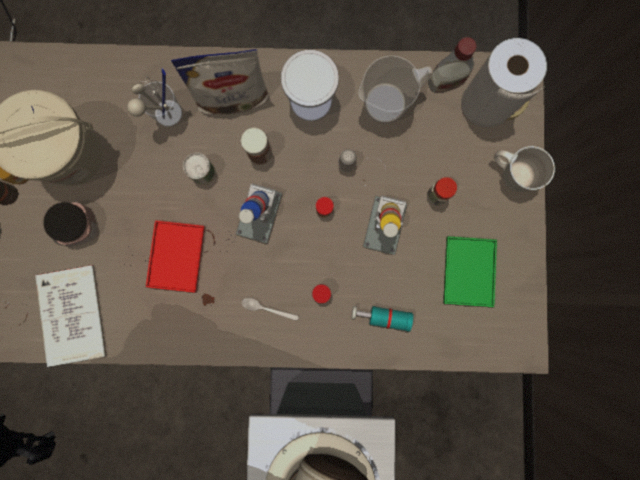

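The scene picture shows blue at (267,235) and yellow at (372,265) in their stands. The turquoise look-alike is lying at (330,335). The red tray is on the left at (190,256) and the green one on the right at (437,340). In the top view the blue button is at (246,216) and the yellow one at (391,229). Candidates by description are blue (267,235), yellow (372,265) and turquoise (330,335, not meant). Next I'll check the choice in a close crop.

```bash
python3 - <<'E'
import cv2,numpy as np
s=cv2.imread("pics/scene0.png");t=cv2.imread("pics/top0.png")
c=lambda im,x,y,w,h,f:cv2.resize(im[y:y+h,x:x+w],None,fx=f,fy=f,interpolation=cv2.INTER_CUBIC)
# 400x300 panes
a=np.vstack([np.hstack([c(t,225,175,80,75,5)[:300,:400][:, :],c(t,350,185,80,75,5)[:300,:400]]) if 0 else np.hstack([cv2.resize(t[180:246,222:310],(400,300),interpolation=2),cv2.resize(t[190:256,350:438],(400,300),interpolation=2)]),
 np.hstack([cv2.resize(s[200:272,230:326],(400,300),interpolation=2),cv2.resize(s[232:304,330:426],(400,300),interpolation=2)])])
cv2.imwrite("pics/crop1.png",a)
E
```

```text
(no output)
```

View pics/crop1.png

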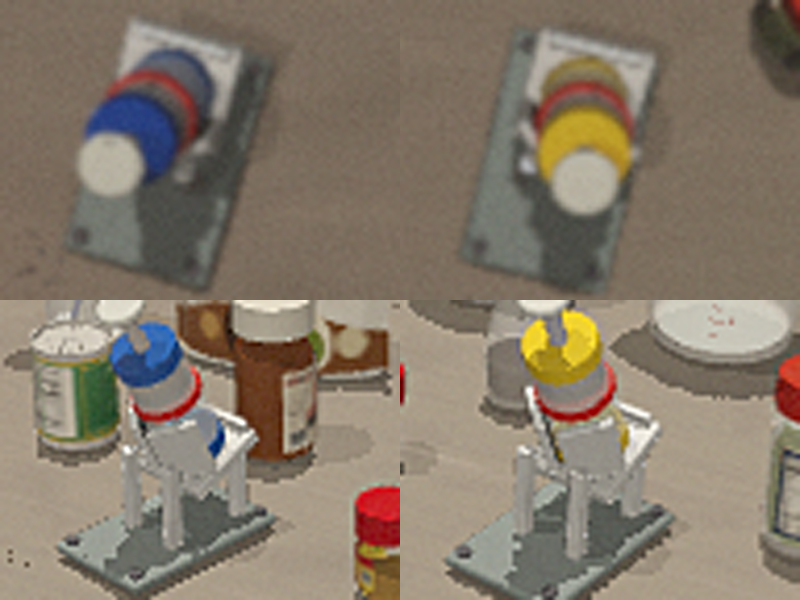

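```bash
cat > h.py <<'E'
import numpy as np,cv2
from workcell import bot,camera,camera_model
from scipy.spatial.transform import Rotation as R
def toolT():
    o=bot.get_obs();T=np.eye(4);T[:3,:3]=R.from_euler('xyz',o['tcp_rot'],degrees=True).as_matrix();T[:3,3]=o['ee_pos'];return T
def ray(name,px,T=None):
    m=camera_model(name);P=m['pose'] if T is None else T@m['T_tool_cam']
    u=cv2.undistortPoints(np.array([[px]],float),m['K'],m['dist_coeffs'])[0,0]
    d=P[:3,:3]@np.array([u[0],u[1],1.]);return P[:3,3],d/np.linalg.norm(d)
def atz(name,px,z,T=None):
    c,d=ray(name,px,T);return c+d*(z-c[2])/d[2]
def tri(rs):
    A=sum(np.eye(3)-np.outer(d,d) for c,d in rs);b=sum((np.eye(3)-np.outer(d,d))@c for c,d in rs);p=np.linalg.solve(A,b)
    return p,[np.linalg.norm(np.cross(p-c,d)) for c,d in rs]
def proj(name,p,T=None):
    m=camera_model(name);P=m['pose'] if T is None else T@m['T_tool_cam']
    q=np.linalg.inv(P)@np.r_[p,1];return cv2.projectPoints(q[None,:3],np.zeros(3),np.zeros(3),m['K'],m['dist_coeffs'])[0].ravel()
E
python3 - <<'E'
from h import *
f=400/88
B=lambda x,y:(222+x/f,180+y/f); Y=lambda x,y:(350+(x-400)/f,190+y/f)
for n,g,c,b in (("blue",B,[(130,20),(272,62),(208,288),(68,245)],(110,163)),("yel",Y,[(518,28),(658,50),(603,290),(460,258)],(585,182))):
    P=[atz("top",g(*k),.006) for k in c]
    for a,bb in ((3,0),(2,1)):
        d=P[a]-P[bb]; d=-d; print(n,np.round(np.linalg.norm(d),4),np.degrees(np.arctan2(d[1],d[0])).round(1))
    print("base centre",np.mean(P,0).round(4),"button@.15",atz("top",g(*b),.15).round(4))
for n,c in (("red",[(152,222),(205,224),(198,292),(148,288)]),("green",[(446,237),(496,239),(495,306),(444,305)])):
    print(n,np.mean([atz("top",k,.014) for k in c],0).round(4))
E
```

```text
blue 0.1164 -13.4
blue 0.117 -14.0
base centre [0.5915 0.1497 0.006 ] button@.15 [0.5679 0.1605 0.15  ]
yel 0.1184 -13.2
yel 0.1228 -12.3
base centre [ 0.5736 -0.1342  0.006 ] button@.15 [ 0.5455 -0.1301  0.15  ]
red [0.491  0.3312 0.014 ]
green [ 0.4716 -0.3224  0.014 ]
```

Both dispensers lean towards the robot, stand yaw is about -13°, and the turquoise one lies separately. I'll set out over the blue one with the gripper shutting.

Emit:
send_rows(targets="-476 -237 -50 -5 255;-476 -237 -50 -5 255;-476 -237 -50 -5 255;-476 -237 -50 -5 255;-476 -237 -50 -5 255;-476 -237 -50 -5 255;-476 -237 -50 -5 255;-476 -237 -50 -5 255;-476 -237 -50 -5 255;-476 -237 -50 -5 255;-476 -237 -50 -5 255;-476 -237 -50 -5 255", newtons=20)

```text
time: 1.6
ee_pos: [0.549, 0.1505, 0.2814]
tcp_rot: [180.0, -0.0, 167.0]
wrist_force: [0.1, -0.8, 0.1]
opening: 0.0
grasp_force: 0.0
```

```bash
python3 - <<'E'
from h import *
T=toolT();im=camera("wrist");np.save("T1.npy",T);cv2.imwrite("pics/w1.png",im)
print(bot.get_obs()['ee_pos'],bot.get_obs()['tcp_rot'],bot.get_obs()['wrist_force'],bot.get_obs()['time'])
E
```

```text
[0.54901771 0.15057374 0.2814797 ] [1.79989805e+02 8.71954465e-03 1.66989285e+02] [-0.30181526  0.04064763  0.1002191 ] 1.65
```

View pics/w1.png

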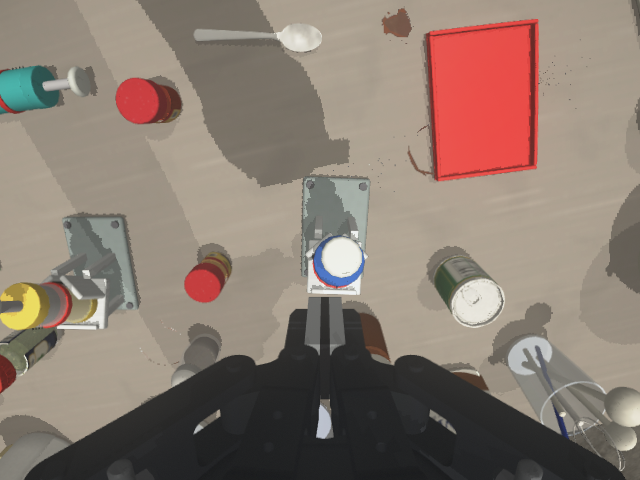

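```bash
python3 - <<'E'
from h import *
T=np.load("T1.npy")
p,e=tri([ray("top",(246.2,215.9)),ray("wrist",(343,257),T)]);print(p.round(4),e)
for z in (.13,.14,.15,.16):print(z,atz("top",(246.2,215.9),z).round(4),atz("wrist",(343,257),z,T).round(4))
C=[atz("wrist",k,.006,T).round(4) for k in ((304,178),(369,178),(301,272))];print("base",C)
for c in ((428,33),(538,20),(537,168),(437,180)):print("red",atz("wrist",c,.014,T).round(4))
q=np.linalg.inv(T@camera_model("wrist")["T_tool_cam"])@np.r_[p,1];print("depth",q)
E
```

```text
[0.5661 0.1592 0.1692] [np.float64(0.0013336718379027088), np.float64(0.0013336718379026488)]
0.13 [0.5703 0.1631 0.13  ] [0.5819 0.159  0.13  ]
0.14 [0.569  0.1618 0.14  ] [0.578  0.1593 0.14  ]
0.15 [0.5678 0.1605 0.15  ] [0.5742 0.1597 0.15  ]
0.16 [0.5665 0.1593 0.16  ] [0.5704 0.16   0.16  ]
base [array([0.529 , 0.1325, 0.006 ]), array([0.5451, 0.2021, 0.006 ]), array([0.6367, 0.102 , 0.006 ])]
red [0.4162 0.2859 0.014 ]
red [0.4262 0.3958 0.014 ]
red [0.5732 0.3829 0.014 ]
red [0.5622 0.2731 0.014 ]
depth [0.01200918 0.01135275 0.27205553 1.        ]
```

Emit:
send_rows(targets="13 13 75 0 255;13 13 82 0 255;11 13 86 0 255;8 13 91 0 255;8 13 91 0 255;8 13 91 0 255")

```text
time: 2.4
ee_pos: [0.5453, 0.1641, 0.1912]
tcp_rot: [180.0, 0.1, 166.9]
wrist_force: [0.3, -0.2, 0.5]
opening: -0.0001
grasp_force: 0.0
```

Emit:
send_rows(targets="-1 0 2 0 255;-2 0 4 0 255;-2.5 0 5.5 0 255;-3.3 0 7 0 255;-3.3 0 7 0 255")

```text
time: 3.02
ee_pos: [0.548, 0.1634, 0.1831]
tcp_rot: [-180.0, -0.0, 166.9]
wrist_force: [0.1, -0.2, 0.1]
opening: 0.0003
grasp_force: 0.0
```

Emit:
send_rows(targets="-1 0 2 0 255;-2 0 4 0 255;-2.5 0 5.5 0 255;-3.4 0 7.2 0 255;-3.4 0 7.2 0 255")

```text
time: 3.65
ee_pos: [0.5513, 0.1626, 0.1759]
tcp_rot: [-180.0, -0.0, 166.9]
wrist_force: [0.0, 0.0, 0.0]
opening: 0.0001
grasp_force: 0.0
```

```bash
python3 - <<'E'
from h import *
T=toolT();im=camera("wrist");np.save("T2.npy",T)
F=[]
for i in range(2): F.append(bot.get_obs()['wrist_force']); camera("wrist")
t=camera("top")
print(F); s=camera("scene")
a=np.hstack([cv2.resize(im[200:400,225:425],(400,400)),cv2.resize(s[180:280,220:320],(400,400),interpolation=2)])
cv2.imwrite("pics/p1.png",a)
E
```

```text
[array([-0.65835358, -0.16475728,  0.33645059]), array([0.32750112, 0.6132148 , 0.59358845])]
```

View pics/p1.png

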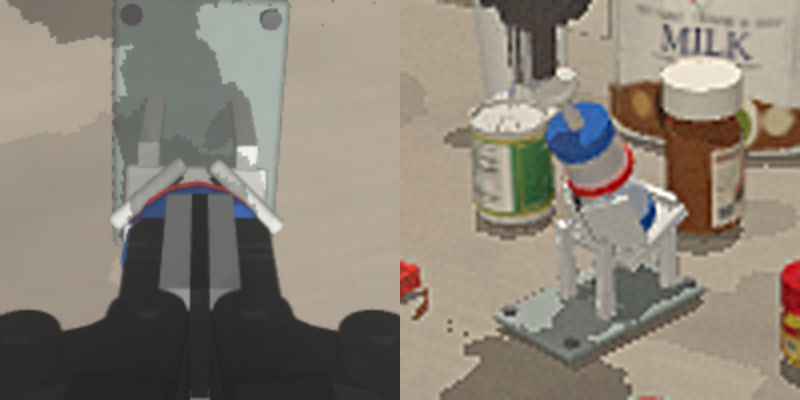

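```bash
python3 - <<'E'
from h import *
T=np.load("T1.npy");s=ray("scene",(260,201))
print(tri([ray("top",(246.2,215.9)),ray("wrist",(343,257),T),s]),tri([ray("wrist",(343,257),T),s]),tri([ray("top",(246.2,215.9)),s]))
T2=np.load("T2.npy");print(proj("scene",T2[:3,3]))
ax=np.r_[T2[:3,0]*.426][:3]+np.array([0,0,.905])
P=np.array([.5685,.1597,.16])
for z in (.155,.16,.165,.17):
  b=P+ax*(z-.16)/.905; print(z,proj("scene",b),proj("top",b),proj("wrist",b,T))
E
```

```text
(array([0.56744189, 0.15779917, 0.16848975]), [np.float64(0.002019559988658537), np.float64(0.00250841063121613), np.float64(0.00364930424112889)]) (array([0.56977358, 0.15823122, 0.16705183]), [np.float64(0.0027811092631214603), np.float64(0.0027811092631216078)]) (array([0.56665813, 0.15589753, 0.16983053]), [np.float64(0.002510425662662371), np.float64(0.002510425662662222)])
[252.88043577 200.46297904]
0.155 [259.05979927 205.68544722] [246.62979673 214.10202198] [341.71786323 255.35740989]
0.16 [258.24990927 204.11798972] [246.01336756 214.90823301] [342.06057641 254.75402058]
0.165 [257.43474909 202.54040294] [245.39151322 215.72151638] [342.41691229 254.12662729]
0.17 [256.61426512 200.9525845 ] [244.76416138 216.54196609] [342.78769911 253.47376942]
```

The scene crop shows the blue button at about scene pixel (260,201), with the fingertips just short of it. Triangulation puts it at about (0.567, 0.158, 0.1685), so I'll correct by about 2 mm and advance.

Emit:
send_rows(targets="-3 -1 2 0 255;-4 -1 4 0 255;-5.2 -1 6.3 0 255;-5.2 -1 6.3 0 255")

```text
time: 4.4
ee_pos: [0.5562, 0.1604, 0.1696]
tcp_rot: [-180.0, -0.0, 166.9]
wrist_force: [0.2, 0.3, -0.6]
opening: -0.0001
grasp_force: 0.0
```

Emit:
send_rows(targets="-0.6 0 1.4 0 255;-1.3 0 2.7 0 255;-1.3 0 2.7 0 255")

```text
time: 4.78
ee_pos: [0.5575, 0.1602, 0.167]
tcp_rot: [-180.0, -0.0, 166.9]
wrist_force: [-0.1, -0.2, 1.2]
opening: -0.0001
grasp_force: 0.4
```

Emit:
send_rows(targets="-0.6 0 1.4 0 255;-1.3 0 2.7 0 255;-1.3 0 2.7 0 255")

```text
time: 5.15
ee_pos: [0.5587, 0.1599, 0.1642]
tcp_rot: [-180.0, -0.0, 166.9]
wrist_force: [0.6, -0.6, 0.4]
opening: 0.0
grasp_force: 0.3
```

Emit:
send_rows(targets="-0.6 0 1.4 0 255;-1.3 0 2.7 0 255;-1.3 0 2.7 0 255")

```text
time: 5.52
ee_pos: [0.56, 0.1596, 0.1616]
tcp_rot: [180.0, -0.0, 166.9]
wrist_force: [-0.5, 0.7, 1.2]
opening: -0.0001
grasp_force: 0.8
```

Emit:
send_rows(targets="-0.6 0 1.4 0 255;-1.3 0 2.7 0 255;-1.3 0 2.7 0 255")

```text
time: 5.9
ee_pos: [0.5613, 0.1593, 0.1592]
tcp_rot: [180.0, 0.0, 166.9]
wrist_force: [-2.8, -0.4, 4.8]
opening: -0.0002
grasp_force: 2.4
```

Emit:
send_rows(targets="-0.6 0 1.4 0 255;-1.3 0 2.7 0 255;-1.3 0 2.7 0 255")

```text
time: 6.28
ee_pos: [0.5625, 0.1591, 0.1569]
tcp_rot: [180.0, 0.0, 166.9]
wrist_force: [-2.4, 0.1, 7.1]
opening: -0.0001
grasp_force: 3.7
```

```bash
python3 - <<'E'
from h import *
T=toolT();im=camera("wrist");np.save("T3.npy",T)
F=[]
for i in range(3): F.append(bot.get_obs()['wrist_force']); s=camera("scene")
print(np.round(F,1))
a=np.hstack([cv2.resize(im[200:400,225:425],(400,400)),cv2.resize(s[180:260,220:300],(400,400),interpolation=2)])
cv2.imwrite("pics/p2.png",a)
E
```

```text
[[-3.1  0.7  7.2]
 [-2.  -0.6  7.5]
 [-2.   0.4  6.5]]
```

View pics/p2.png

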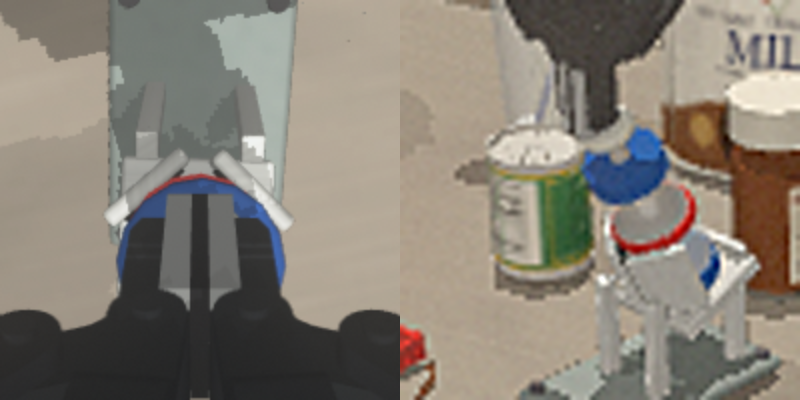

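Force along the axis jumped to about 7.4 N, so the blue plunger stiffened and the ring has slipped about 3.5 mm. I'll stop pressing, back off and go over the yellow one.

Emit:
send_rows(targets="5 0 -11 0 255;13 0 -27 0 255;20 0 -65 0 255;0 -60 -100 0 255;-39 -293 -113 0 255;-39 -293 -113 0 255;-39 -293 -113 0 255;-39 -293 -113 0 255;-39 -293 -113 0 255;-39 -293 -113 0 255")

```text
time: 7.72
ee_pos: [0.534, -0.1349, 0.2699]
tcp_rot: [180.0, 0.0, 166.9]
wrist_force: [-0.0, 0.3, -0.0]
opening: 0.0001
grasp_force: 0.0
```

```bash
python3 - <<'E'
from h import *
T=toolT();im=camera("wrist");np.save("T4.npy",T);s=camera("scene");t=camera("top")
cv2.imwrite("pics/w4.png",im);cv2.imwrite("pics/s4.png",s);cv2.imwrite("pics/t4.png",t)
A=cv2.resize(im[160:360,220:420],(400,400));B=cv2.resize(s[205:285,325:405],(400,400),interpolation=2)
C=cv2.resize(im[0:480,0:640],(266,200));D=cv2.resize(s[180:260,220:300],(200,200),interpolation=2)
a=np.zeros((600,800,3),np.uint8);a[:400,:400]=A;a[:400,400:]=B;a[400:,:266]=C;a[400:,300:500]=D
cv2.imwrite("pics/p4.png",a);print(T[:3,3])
E
```

```text
[ 0.53398104 -0.13492614  0.26989637]
```

View pics/p4.png

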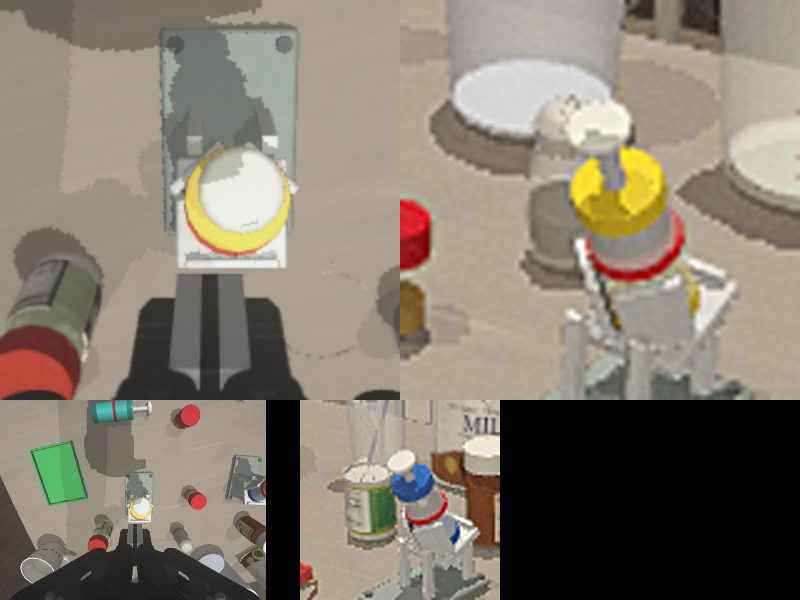

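```bash
python3 - <<'E'
from h import *
T=np.load("T4.npy");s=ray("scene",(365,229.2));w=ray("wrist",(341,255),T);t=ray("top",(390.7,230))
p,e=tri([t,w,s]);print(p,e,tri([w,s])[0],tri([t,s])[0],tri([t,w])[0])
tgt=p+T[:3,0]*.011
for k in (.014,0.004):
  g=tgt+k*(T[:3,0]*.426+np.array([0,0,.905]));print("shift tool mm",T[:3,:3].T@(g-T[:3,3])*1000)
# green tray corners in wrist picture, scale 640/266
f=640/266
print([atz("wrist",((x)*f,(y-400)*f),.014,T).round(3) for x,y in ((31,452),(73,441),(88,494),(47,504))])
E
```

```text
[ 0.54389077 -0.12742412  0.17431792] [np.float64(0.0008926130611254667), np.float64(0.0018410604191293678), np.float64(0.0020956642514457766)] [ 0.54525106 -0.12722023  0.1733468 ] [ 0.54353299 -0.1284571   0.17464976] [ 0.54225443 -0.12606866  0.17933529]
shift tool mm [ 9.05849538  9.53203841 82.91524331]
shift tool mm [ 4.80298512  9.52932618 91.96524179]
[array([ 0.402, -0.369,  0.014]), array([ 0.405, -0.256,  0.014]), array([ 0.539, -0.262,  0.014]), array([ 0.54 , -0.382,  0.014])]
```

Emit:
send_rows(targets="9 9.5 50 0 255;9 9.5 83 0 255;7 9.5 88 0 255;5 9.5 92 0 255;5 9.5 92 0 255;5 9.5 92 0 255")

```text
time: 8.62
ee_pos: [0.5319, -0.1249, 0.1784]
tcp_rot: [180.0, 0.1, 166.9]
wrist_force: [0.3, -0.3, 1.4]
opening: 0.0
grasp_force: 0.0
```

Emit:
send_rows(targets="-0.8 0 1.8 0 255;-1.7 0 3.6 0 255;-2.6 0 5.4 0 255;-2.6 0 5.4 0 255")

```text
time: 9.12
ee_pos: [0.5339, -0.1254, 0.1718]
tcp_rot: [180.0, -0.0, 166.9]
wrist_force: [-0.2, 0.3, -0.7]
opening: 0.0001
grasp_force: 0.0
```

Emit:
send_rows(targets="-0.6 0 1.4 0 255;-1.3 0 2.7 0 255;-1.3 0 2.7 0 255")

```text
time: 9.5
ee_pos: [0.5352, -0.1257, 0.1691]
tcp_rot: [180.0, -0.0, 166.9]
wrist_force: [0.1, 0.4, 1.4]
opening: -0.0001
grasp_force: 0.4
```

Emit:
send_rows(targets="-0.6 0 1.4 0 255;-1.3 0 2.7 0 255;-1.3 0 2.7 0 255")

```text
time: 9.88
ee_pos: [0.5365, -0.126, 0.1663]
tcp_rot: [180.0, -0.0, 166.9]
wrist_force: [-0.1, 0.3, -0.1]
opening: 0.0
grasp_force: 0.3
```

Emit:
send_rows(targets="-0.6 0 1.4 0 255;-1.3 0 2.7 0 255;-1.3 0 2.7 0 255")

```text
time: 10.25
ee_pos: [0.5377, -0.1263, 0.1636]
tcp_rot: [180.0, -0.0, 166.9]
wrist_force: [-0.2, -0.6, 0.7]
opening: -0.0
grasp_force: 0.2
```

Emit:
send_rows(targets="-0.6 0 1.4 0 255;-1.3 0 2.7 0 255;-1.3 0 2.7 0 255")

```text
time: 10.62
ee_pos: [0.539, -0.1266, 0.1609]
tcp_rot: [-180.0, -0.0, 166.9]
wrist_force: [-0.4, 0.1, -0.7]
opening: -0.0001
grasp_force: 0.3
```

Emit:
send_rows(targets="-0.6 0 1.4 0 255;-1.3 0 2.7 0 255;-1.3 0 2.7 0 255")

```text
time: 11.0
ee_pos: [0.5403, -0.1269, 0.1582]
tcp_rot: [180.0, -0.0, 166.9]
wrist_force: [-0.3, 0.6, 1.1]
opening: 0.0001
grasp_force: 0.3
```

Emit:
send_rows(targets="-0.6 0 1.4 0 255;-1.3 0 2.7 0 255;-1.3 0 2.7 0 255")

```text
time: 11.38
ee_pos: [0.5415, -0.1272, 0.1555]
tcp_rot: [180.0, -0.0, 166.9]
wrist_force: [0.0, -0.5, 0.2]
opening: 0.0001
grasp_force: 0.3
```

Emit:
send_rows(targets="-0.6 0 1.4 0 255;-1.3 0 2.7 0 255;-1.3 0 2.7 0 255")

```text
time: 11.75
ee_pos: [0.5428, -0.1275, 0.1528]
tcp_rot: [180.0, -0.0, 166.9]
wrist_force: [0.1, -1.3, 0.2]
opening: 0.0003
grasp_force: 0.3
```

Emit:
send_rows(targets="-0.6 0 1.4 0 255;-1.3 0 2.7 0 255;-1.3 0 2.7 0 255")

```text
time: 12.12
ee_pos: [0.5441, -0.1278, 0.1501]
tcp_rot: [-180.0, -0.0, 166.9]
wrist_force: [0.7, -0.8, 0.9]
opening: 0.0
grasp_force: 0.3
```

Emit:
send_rows(targets="-0.6 0 1.4 0 255;-1.3 0 2.7 0 255;-1.3 0 2.7 0 255")

```text
time: 12.5
ee_pos: [0.5453, -0.1281, 0.1474]
tcp_rot: [-180.0, -0.0, 166.9]
wrist_force: [-1.2, -0.6, 0.3]
opening: 0.0001
grasp_force: 0.3
```

Emit:
send_rows(targets="-0.6 0 1.4 0 255;-1.3 0 2.7 0 255;-1.3 0 2.7 0 255")

```text
time: 12.88
ee_pos: [0.5466, -0.1284, 0.1447]
tcp_rot: [-180.0, -0.0, 166.9]
wrist_force: [-0.0, -0.4, 0.0]
opening: 0.0002
grasp_force: 0.3
```

Emit:
send_rows(targets="-0.4 0 0.9 0 255;-0.9 0 1.8 0 255;-0.9 0 1.8 0 255")

```text
time: 13.25
ee_pos: [0.5475, -0.1286, 0.1441]
tcp_rot: [-180.0, 0.1, 166.9]
wrist_force: [-3.4, 0.8, 7.7]
opening: 0.0
grasp_force: 4.3
```

Yellow slid evenly past 22 mm, then met a hard stop about 29 mm after contact. It's home and sound. I'll back off, open and hover to check centring.

Emit:
send_rows(targets="5 0 -11 0 255;13 0 -27 0 255;0 0 -60 0 200;-22 0 -60 0 0;-22 0 -60 0 0;-22 0 -60 0 0;-22 0 -60 0 0")

```text
time: 14.12
ee_pos: [0.5682, -0.1334, 0.2032]
tcp_rot: [-180.0, -0.0, 166.9]
wrist_force: [-0.5, 0.1, -0.6]
opening: 0.0853
grasp_force: 0.0
```

```bash
cat > col.py <<'E'
import sys
from h import *
o=bot.get_obs();T=toolT();im=camera("wrist");cv2.imwrite(sys.argv[2],im)
h=cv2.cvtColor(im,cv2.COLOR_BGR2HSV);lo,hi=((20,120,80),(35,255,255)) if sys.argv[1]=='y' else ((100,120,50),(130,255,255))
m=cv2.inRange(h,lo,hi);n,l,st,c=cv2.connectedComponentsWithStats(m)
for i in np.argsort(-st[1:,4])[:4]+1: print(st[i],c[i].round(1))
print(o['ee_pos'],o['opening'],o['time'])
E
python3 col.py y pics/w5.png
```

```text
[ 292  213   71   71 1659] [326.9 249.9]
[442   3   1   1   1] [442.   3.]
[443   8   1   1   1] [443.   8.]
[439   5   1   1   1] [439.   5.]
[ 0.56824273 -0.13336102  0.20319594] 0.08531079854779007 14.125
```

Emit:
send_rows(targets="0 1.5 40 0 0;0 1.5 70 0 0;0 1.5 90 0 0;0 1.5 100 0 0;0 1.5 100 0 0")

```text
time: 14.8
ee_pos: [0.5689, -0.132, 0.1029]
tcp_rot: [180.0, -0.0, 166.9]
wrist_force: [0.2, 0.3, 0.7]
opening: 0.0852
grasp_force: 0.0
```

Emit:
send_rows(targets="0 0 0 0 90;0 0 0 0 110;0 0 0 0 140;0 0 0 0 160;0 0 0 0 255;0 0 0 0 255", newtons=30)

```text
time: 15.55
ee_pos: [0.5696, -0.1321, 0.1039]
tcp_rot: [180.0, 0.1, 166.9]
wrist_force: [-1.3, 0.2, 6.1]
opening: 0.0412
grasp_force: 30.2
```

Emit:
send_rows(targets="6 0 -13 0 255;13 0 -27 0 255;19.5 0 -41 0 255;26 0 -55 0 255;30 0 -95 0 255;91 -205 -95 0 255;91 -205 -95 0 255;91 -205 -95 0 255;91 -205 -95 0 255;91 -205 -95 0 255;91 -205 -40 0 255;91 -205 10 0 255;91 -205 10 0 255;91 -205 10 0 255")

```text
time: 17.3
ee_pos: [0.435, -0.311, 0.0954]
tcp_rot: [-180.0, 0.1, 167.0]
wrist_force: [0.2, -0.9, -1.2]
opening: 0.0409
grasp_force: 31.5
```

```bash
python3 - <<'E'
from h import *
T=toolT();w=camera("wrist");s=camera("scene");np.save("T6.npy",T)
A=cv2.resize(w[100:400,120:520],(400,300));B=cv2.resize(s[210:390,380:500],(400,600),interpolation=2)
a=np.zeros((600,800,3),np.uint8);a[:300,:400]=A;a[:,400:]=B;a[300:,:400]=cv2.resize(s[170:270,205:338],(400,300),interpolation=2)
cv2.imwrite("pics/p6.png",a);print(bot.get_obs())
E
```

```text
{'time': 17.4, 'q': array([-3.55869793e+01,  2.27409967e+00, -7.72292378e+00,  7.97895362e+01,
        9.78276897e-04, -2.25219726e+01]), 'qd': array([-0.25316461,  0.00402596, -0.31103349, -0.45672902,  0.03202027,
       -0.05984922]), 'joint_efforts': array([ 9.36537771e-02, -4.98204947e+01,  4.71826458e+01,  2.89960555e-02,
        1.30372244e-02,  4.88896811e-03]), 'ee_pos': array([ 0.43545549, -0.31159987,  0.09596188]), 'tcp_rot': array([-179.91914765,    0.19753647,  166.93513443]), 'wrist_force': array([ 0.50770623, -1.02629387, -1.61846872]), 'torque': array([ 0.01950166, -0.00970216, -0.01197518]), 'grasp_force': 31.515684127807617, 'opening': 0.04115818033388201}
```

View pics/p6.png

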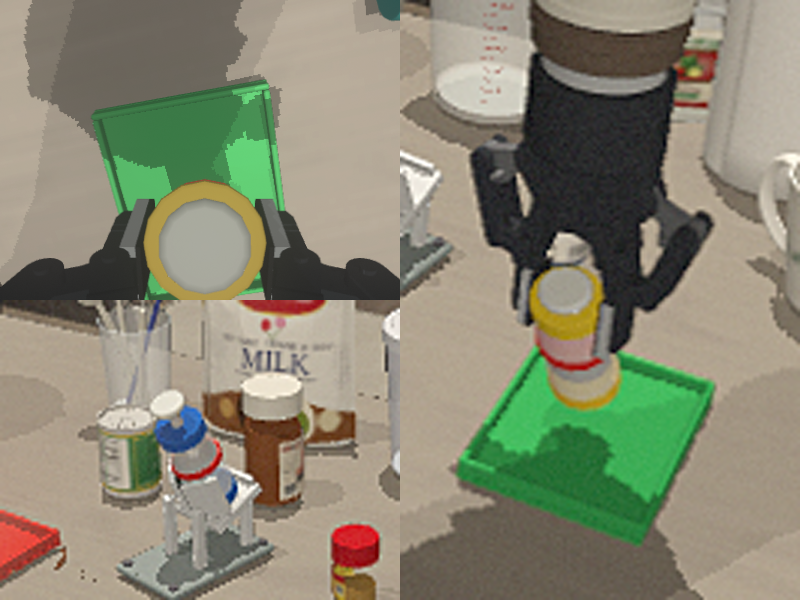

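Yellow is held above the green tray, still leaning, with the plunger home. Blue stays in its stand, button part-way down. I'll lower until the foot edge touches.

Emit:
send_rows(targets="0 0 12 0 255;0 0 20 0 255;0 0 25 0 255;0 0 25 0 255", newtons=20)

```text
time: 17.9
ee_pos: [0.4339, -0.311, 0.0675]
tcp_rot: [180.0, -0.1, 166.9]
wrist_force: [-0.1, -0.2, -3.0]
opening: 0.0414
grasp_force: 31.6
```

Emit:
send_rows(targets="0 0 2 0 255;0 0 4 0 255;0 0 4 0 255")

```text
time: 18.27
ee_pos: [0.4341, -0.3111, 0.064]
tcp_rot: [180.0, -0.0, 166.9]
wrist_force: [-0.7, 0.2, -2.6]
opening: 0.0415
grasp_force: 31.6
```

Emit:
send_rows(targets="0 0 1.5 0 255;0 0 3 0 255;0 0 3 0 255")

```text
time: 18.65
ee_pos: [0.4341, -0.3111, 0.061]
tcp_rot: [180.0, -0.0, 166.9]
wrist_force: [-0.1, 0.4, -2.8]
opening: 0.0413
grasp_force: 31.6
```

Emit:
send_rows(targets="0 0 1.5 0 255;0 0 3 0 255;0 0 3 0 255")

```text
time: 19.02
ee_pos: [0.4345, -0.3113, 0.06]
tcp_rot: [-180.0, 0.1, 166.9]
wrist_force: [-4.4, 3.5, 11.9]
opening: 0.0414
grasp_force: 33.4
```

Emit:
send_rows(targets="0 0 1.5 0 255;0 0 3 0 255;0 0 3 0 255")

```text
time: 19.4
ee_pos: [0.4354, -0.3119, 0.0595]
tcp_rot: [-179.9, 0.3, 166.9]
wrist_force: [-7.0, 5.5, 28.9]
opening: 0.0413
grasp_force: 35.3
```

Emit:
send_rows(targets="0 0 -1.5 0 255;-4 0 -2 0 255;-8 0 -2.3 0 255;-12 0 -2.5 0 255;-16 0 -2.5 0 255;-16 0 -2.5 0 255")

```text
time: 20.15
ee_pos: [0.4502, -0.3151, 0.0592]
tcp_rot: [-180.0, 0.1, 166.9]
wrist_force: [-2.6, 0.6, 9.3]
opening: 0.0413
grasp_force: 35.1
```

Emit:
send_rows(targets="-4 0 0.3 0 255;-8 0 0.8 0 255;-12 0 1.3 0 255;-16 0 1.9 0 255;-20 0 2.5 0 255;-22 0 2.5 0 255;-22 0 2.5 0 255")

```text
time: 21.02
ee_pos: [0.4713, -0.3198, 0.0552]
tcp_rot: [-180.0, 0.0, 166.9]
wrist_force: [-3.2, 0.8, 4.5]
opening: 0.0411
grasp_force: 36.5
```

```bash
python3 - <<'E'
from h import *
T=toolT();w=camera("wrist");s=camera("scene")
A=cv2.resize(w[100:400,120:520],(400,300));B=cv2.resize(s[250:370,390:470],(400,600),interpolation=2)
a=np.zeros((600,800,3),np.uint8);a[:300,:400]=A;a[:,400:]=B
cv2.imwrite("pics/p7.png",a)
E
```

```text
(no output)
```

View pics/p7.png

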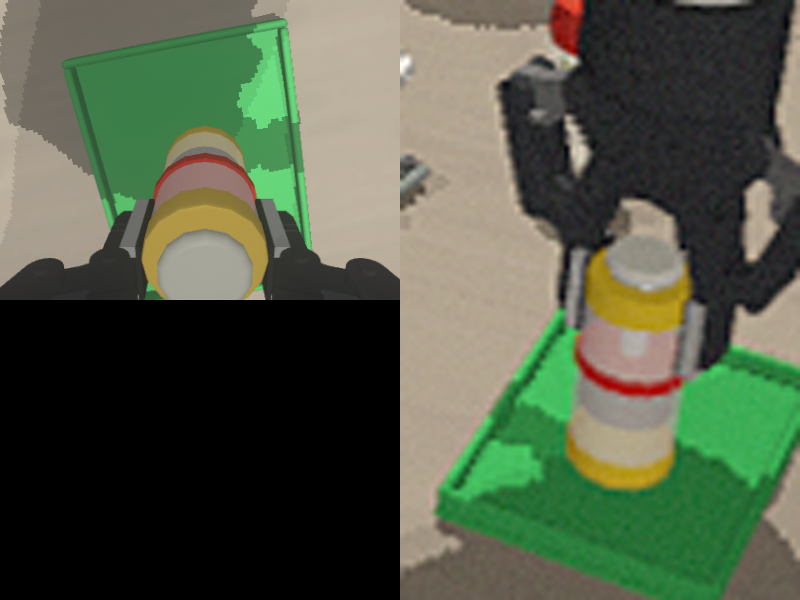

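The picture shows the yellow dispenser essentially upright in the green tray, foot at about scene pixel (513,340). I'll release it, rise and go over to blue.

Emit:
send_rows(targets="0 0 -1 0 125;0 0 -1 0 112;0 0 -1 0 95;0 0 -1 0 60;0 0 -1 0 0;0 0 -1 0 0;0 0 -20 0 0;0 0 -60 0 0;0 0 -120 0 0;0 0 -171 0 0")

```text
time: 22.38
ee_pos: [0.4711, -0.3197, 0.2299]
tcp_rot: [-180.0, 0.1, 166.9]
wrist_force: [0.2, -0.7, -0.0]
opening: 0.0852
grasp_force: 0.0
```

Emit:
send_rows(targets="-8 487 0 0 0;-8 487 0 0 0;-8 487 0 0 0;-8 487 0 0 0;-8 487 0 0 0;-8 487 0 0 0;-8 487 0 0 0;-8 487 0 0 0;-8 487 0 0 0;-8 487 0 0 0;-8 487 0 0 0")

```text
time: 23.75
ee_pos: [0.5893, 0.1517, 0.2269]
tcp_rot: [180.0, 0.0, 166.8]
wrist_force: [0.4, -0.3, -0.3]
opening: 0.0855
grasp_force: 0.0
```

```bash
python3 col.py b pics/w8.png; python3 - <<'E'
import sys;sys.argv=['','y','pics/x.png']
from h import *
s=camera("scene");cv2.imwrite("pics/s8.png",s);h=cv2.cvtColor(s,cv2.COLOR_BGR2HSV);m=cv2.inRange(h,(20,120,80),(35,255,255));m[:, :400]=0
n,l,st,c=cv2.connectedComponentsWithStats(m)
print([ (st[i].tolist(),c[i].round(1).tolist()) for i in range(1,n) if st[i,4]>25])
E
```

```text
[ 295  205   63   62 1026] [324.5 247.2]
[0.58926568 0.15170124 0.2268867 ] 0.08552665206210182 23.75
[([428, 299, 22, 17, 201], [437.9, 309.4]), ([423, 337, 22, 11, 100], [433.2, 343.4])]
```

Emit:
send_rows(targets="0 1 50 0 0;0 1 85 0 0;0 1 110 0 0;0 1 122 0 0;0 1 122 0 0")

```text
time: 24.48
ee_pos: [0.5893, 0.1533, 0.104]
tcp_rot: [-180.0, -0.0, 166.9]
wrist_force: [0.3, 0.3, 0.5]
opening: 0.0853
grasp_force: 0.0
```

Emit:
send_rows(targets="0 0 0 0 90;0 0 0 0 110;0 0 0 0 140;0 0 0 0 160;0 0 0 0 255;0 0 0 0 255", newtons=30)

```text
time: 25.22
ee_pos: [0.5899, 0.1534, 0.1051]
tcp_rot: [-180.0, 0.1, 166.9]
wrist_force: [-0.7, -4.0, 5.7]
opening: 0.0413
grasp_force: 30.1
```

```bash
python3 - <<'E'
from h import *
for p in ((.4715,-.32,.005),(.4715,-.32,.008),(.4715,-.32,.09),(.4715,-.32,.085)):print(proj("scene",np.array(p)).round(1))
E
```

```text
[434.1 339.3]
[434.2 338.2]
[439.  304.9]
[438.7 307. ]
```

Emit:
send_rows(targets="6 0 -13 0 255;13 0 -27 0 255;19.5 0 -41 0 255;26 0 -55 0 255;30 0 -95 0 255;173 153 -95 0 255;173 153 -95 0 255;173 153 -95 0 255;173 153 -95 0 255;173 153 -95 0 255;173 153 -40 0 255;173 153 10 0 255;173 153 25 0 255;173 153 35 0 255;173 153 35 0 255")

```text
time: 27.1
ee_pos: [0.4563, 0.3421, 0.0703]
tcp_rot: [179.9, 0.1, 166.9]
wrist_force: [-0.4, 0.4, -1.8]
opening: 0.041
grasp_force: 30.9
```

Emit:
send_rows(targets="0 0 2 0 255;0 0 4 0 255;0 0 6 0 255;0 0 6 0 255", newtons=20)

```text
time: 27.6
ee_pos: [0.4556, 0.342, 0.063]
tcp_rot: [-180.0, -0.0, 166.9]
wrist_force: [-0.2, 0.4, -1.9]
opening: 0.0413
grasp_force: 30.9
```

Emit:
send_rows(targets="0 0 1.5 0 255;0 0 3 0 255;0 0 3 0 255")

```text
time: 27.98
ee_pos: [0.4559, 0.3421, 0.0612]
tcp_rot: [179.9, 0.0, 166.9]
wrist_force: [-2.3, -2.7, 6.8]
opening: 0.0415
grasp_force: 32.4
```

Emit:
send_rows(targets="0 0 0 0 255;-4 0 -0.4 0 255;-8 0 -0.7 0 255;-12 0 -1 0 255;-16 0 -1 0 255;-20 0 -0.7 0 255;-24 0 -0.2 0 255;-28 0 0.3 0 255;-32 0 0.9 0 255;-36 0 1.5 0 255;-38 0 1.5 0 255;-38 0 1.5 0 255")

```text
time: 29.48
ee_pos: [0.493, 0.3335, 0.0592]
tcp_rot: [180.0, 0.0, 166.9]
wrist_force: [-2.3, 0.3, 8.3]
opening: 0.0415
grasp_force: 30.3
```

```bash
python3 - <<'E'
from h import *
T=toolT();w=camera("wrist");s=camera("scene");t=camera("top")
A=cv2.resize(w[100:400,120:520],(400,300));B=cv2.resize(s[180:290,145:235],(400,489),interpolation=2)
a=np.zeros((600,800,3),np.uint8);a[:300,:400]=A;a[:489,400:]=B;a[300:,:400]=cv2.resize(s[270:390,380:540],(400,300),interpolation=2)
cv2.imwrite("pics/p9.png",a)
for z in(.008,.085):print(proj("scene",np.r_[T[:2,3],z]).round(1))
E
```

```text
[188.3 254.9]
[184.9 228.4]
```

View pics/p9.png

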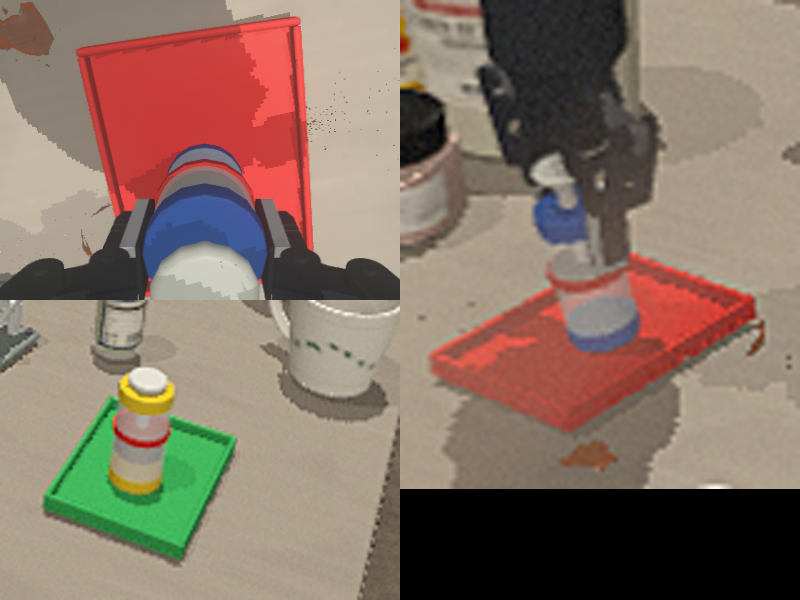

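Yellow stands upright in the green tray. Blue in the red tray still leans about 10° towards the robot (foot at about (191,255), collar at (181,229)), so I'll continue the pivot.

Emit:
send_rows(targets="-3 0 0.5 0 255;-6 0 1.0 0 255;-9 0 1.7 0 255;-12 0 2.4 0 255;-15 0 3 0 255;-15 0 3 0 255")

```text
time: 30.38
ee_pos: [0.5077, 0.3302, 0.0562]
tcp_rot: [180.0, 0.0, 166.9]
wrist_force: [-2.9, 1.4, 7.7]
opening: 0.0417
grasp_force: 31.4
```

```bash
cat > bl.py <<'E'
from h import *
T=toolT();s=camera("scene");cv2.imwrite("pics/s10.png",s)
h=cv2.cvtColor(s,cv2.COLOR_BGR2HSV);m=cv2.inRange(h,(105,110,40),(130,255,255));m[:200]=0;m[:,:150]=0;m[:,240:]=0
n,l,st,c=cv2.connectedComponentsWithStats(m)
print([ (st[i].tolist(),c[i].round(1).tolist()) for i in range(1,n) if st[i,4]>12])
for z in(.008,.085):print(proj("scene",np.r_[T[:2,3],z]).round(1))
E
python3 bl.py
```

```text
[([181, 222, 8, 8, 27], [183.1, 225.3])]
[193.1 252.7]
[189.8 226.4]
```

```bash
python3 - <<'E'
import cv2,numpy as np
s=cv2.imread("pics/s10.png");h=cv2.cvtColor(s,cv2.COLOR_BGR2HSV);m=cv2.inRange(h,(95,60,40),(135,255,255));m[:200]=0;m[:,:165]=0;m[:,215:]=0;m[275:]=0
n,l,st,c=cv2.connectedComponentsWithStats(m)
print([ (st[i].tolist(),c[i].round(1).tolist()) for i in range(1,n) if st[i,4]>5])
for y in range(240,266,2):
    x=np.where(m[y])[0];print(y,(x.min(),x.max(),len(x)) if len(x) else None)
E
```

```text
[([181, 222, 11, 10, 84], [185.6, 227.2]), ([184, 253, 15, 6, 49], [191.5, 255.9])]
240 None
242 None
244 None
246 None
248 None
250 None
252 None
254 (np.int64(184), np.int64(198), 4)
256 (np.int64(185), np.int64(198), 14)
258 (np.int64(189), np.int64(192), 4)
260 None
262 None
264 None
```

Collar and foot now line up as expected for upright, so I'll release and retreat.

Emit:
send_rows(targets="0 0 -1 0 125;0 0 -1 0 112;0 0 -1 0 95;0 0 -1 0 60;0 0 -1 0 0;0 0 -1 0 0;0 0 -20 0 0;0 0 -60 0 0;0 0 -120 0 0;0 0 -171 0 0;0 0 -171 0 0")

```text
time: 31.8
ee_pos: [0.5085, 0.3307, 0.2331]
tcp_rot: [179.6, 0.4, 166.9]
wrist_force: [-0.4, 0.6, 0.1]
opening: 0.0853
grasp_force: 0.0
```

```bash
python3 bl.py; python3 - <<'E'
from h import *
w=camera("wrist");cv2.imwrite("pics/w11.png",w);s=cv2.imread("pics/s10.png")
h=cv2.cvtColor(s,cv2.COLOR_BGR2HSV);m=cv2.inRange(h,(95,60,40),(135,255,255));m[:200]=0;m[:,:165]=0;m[:,215:]=0;m[275:]=0
n,l,st,c=cv2.connectedComponentsWithStats(m);print([ (st[i].tolist(),c[i].round(1).tolist()) for i in range(1,n) if st[i,4]>5])
r=cv2.inRange(h,(0,150,90),(6,255,255))[225:262,180:202];
for y in range(0,36,2):print(225+y,''.join('#' if v else '.' for v in r[y]))
E
```

```text
[([180, 222, 6, 6, 13], [182.4, 224.0])]
[193.1 252.5]
[189.8 226.2]
[([180, 221, 17, 12, 124], [187.3, 226.6]), ([184, 253, 15, 6, 39], [191.8, 255.9])]
225 ......................
227 ......................
229 ......................
231 ......................
233 ......................
235 ......................
237 ..................#...
239 .....................#
241 ..##..................
243 ......####.#.......###
245 ....................##
247 ...................###
249 ###.................##
251 ###.................##
253 ###..................#
255 ....................##
257 ..................####
259 ..#.#.################
```

```bash
python3 -c "
from workcell import ticket
print(ticket.job_done())"
```

```text
the job is handed in; nothing more can be done
None
```

The job is handed in at about 32 s of the 72 s allowed: yellow went all the way home and stands upright in the green tray; blue stiffened, was pressed to about 7.4 N (an estimated 3.5 mm of ring slip, worked out from the force) and stands upright in the red tray.

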